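# Eject the label cassette and catch it on the ramp

## Task

Press down the eject key of the cassette dock with one fingertip so that the white label cassette springs out of its bay, and let it run out about 2 cm or more before you stop it on the ramp with your other finger, so that it does not slide off the open lower end. Nothing is gripped or lifted, and the tamper, paper cup and bottle standing near the dock stay where they are. Finish while holding: one finger keeps the key down (so that the gate cannot come up under the cassette), the other keeps the cassette at rest against it on the ramp.

Things in the scene. Friction and masses are not known exactly. Their poses are not given: they have to be found in the camera images.
- dock: Grey and aluminium cassette dock. Origin under the bay's mouth, on the underside of its foot plate, which stands 0 to 13 mm above the bench on a pad; x horizontally downhill along the ramp, y left looking downhill, z up. The ramp, 56 mm wide, falls to +x at 20 degrees: floor at z = 52 mm at x = 0, 33 at x = 52, 14 at its open end x = 103. Bay at x = -5 to -75 (top z 110), key on the -y side.
- key_top (a point): Centre of the top of the eject key, a black ribbed cap 28 mm (dock x) by 24 mm (dock y), at dock x = 52, y = -58, z = 52 mm at rest. It goes straight down 9 mm to a stop and springs back; 2 N to start, 4.3 N at the stop. The gate in front of the cassette is linked to the key and clears it at about 5 to 6 mm down.
- catch_point (a point): Point on the ramp floor's centre line exactly beside the key (dock x = 52, y = 0, z = 33 mm), 58 mm from the key's centre in dock y. A fingertip level with the pressed key stands here 10 mm above the floor, above the 3.5 mm side rims, across the cassette's way.
- ramp (a point): Point on the ramp floor at the gate (dock x = 0, y = 0, z = 52 mm). Its x axis runs down the slope, y is the dock's y, z is square to the ramp floor. The open lower end is at x = 110 mm.
- cassette_centre (a point): Centre of the label cassette, a loose white block 46 mm along the ramp, 42 wide, 26 high, about 0.2 kg, axes as ramp. At the start at ramp x = -23 mm in the bay, a 2 N spring plunger behind it. When the gate drops it is thrown 20 mm out and slides on down the slippery ramp in under a second unless a finger already stands in its way; caught at the catch point it has run 25 to 40 mm.
- eject_key (a joint): How far the eject key is down, in m: 0 at rest, 0.009 at the stop.
- tamper: Steel coffee tamper standing to the right of the dock, 58 mm across, 78 mm high; bystander. Origin at the centre of its underside.
- paper_cup: White paper cup standing to the right of the dock, 64 mm across, 64 mm high; bystander. Origin at the centre of its underside.
- wipe_bottle: Small cleaner bottle with a blue cap standing to the right of the dock, 50 mm across, 96 mm high; bystander. Origin at the centre of its underside.
There are look-alikes about, which are no part of the job. Of the things like the part that bears cassette_centre, leave any that is orange; of the rest the larger one is meant. There is more than one size of the dock; the one meant has the size given above.

How it is judged:
By the outcome, as a careful person would: the job done as asked, in the order asked, and still so for the second after the job is handed in, while the arm keeps its last pose, push and grip.
It also fails if it takes over 29 s, if anything falls off the work surface, if the arm or the gripper's body presses on something with over 40 N, if the wrist force passes 120 N, or if a joint passes its speed limit or range.

## Robot

A 6-joint arm with a two-finger parallel gripper is mounted at the origin on a cart in front of the work surface, level with it; the furniture and walls round the work are solid. World frame = base frame: x ahead of the robot, y to its left, z up, the work surface at z = 0. Lengths are in m, angles in rad, forces in N, time in s.
With the tool pointing down it reaches from about 0.275 to 0.825 m from the base axis. Payload 4.9 kg.
Tool frame: the origin (TCP) lies midway between the tips of the shut fingers; the grasp point (between the pads) lies 19 mm behind it (grip_point_offset is the distance from the TCP to the grasp point, in m); z points along the fingers, x is the direction in which the jaws open and shut, and the axes are right-handed (so a half turn about z gives the same grasp; the last joint's range is limited). The gripper opens to 85 mm and grips with 20 to 120 N. Pads are 22 mm wide; open, the fingers measure 114 mm over their backs; the gripper's body (76 mm by 85 mm) begins 54 mm behind the grasp point. The pads swing forward as they close: fully open they stand 13 mm farther back than shut.
Start: joints at [1.151, 0.326, -0.193, 1.052, 0, 1.437], TCP at [0.155, 0.528, 0.231] pointing down, gripper open.
Joint ranges: [-2.65, 2.65], [-0.97, 1.79], [-1.3, 1.35], [-1.93, 2.1], [-1.47, 1.37], [-3.14, 3.14]. Speed limits (rad/s): [2.57, 2.57, 3.14, 3.14, 3.14, 3.14].

## Interface

Orientations are given as a rotation vector (axis times angle).
In Python, from cell import * gives the robot as it stands. Calls block until the motion is done:
- movep(position, orientation): joint-space move of the TCP to a pose.
- move_l(position, velocity=0.15, rot=None, until_force=None): straight line of the TCP; rot=None keeps the orientation; velocity is the mean speed in m/s. With until_force (N) it stops when the force on the tool has changed by that much, and returns True; else False.
- set_joints(angles): joint-space move.
- let_go() and grab(newtons=None): open the fingers fully, or close them until they stop; newtons is the grip in N (None keeps the last).
- sleep(seconds).
- ik(position, orientation): joint angles nearest the present ones, or None.
- get_state(): the state.
- grab_frame(name): name is "side" or "top"; returns a dict with "img" (400x640x3 uint8, red, green, blue), "fx", "fy", "cx", "cy" (pixels), "cam_to_world" (4x4, takes a point from camera to world coordinates). Camera axes: x right, y down, z forward; pixel columns grow to the right and rows downward; lengths in m; the calibration is good to about 2 mm. A picture is of the moment at which its call begins. There is no depth.
A pose or a line that the arm cannot do raises MotionError and nothing moves.
- sign_off(): hands the job in, once; it reports no verdict.
Trained networks look in the newest picture that a camera, given by its name, has taken for a name from the list of things; names that differ only in an ending like _2 or _b are one class to them, and where a whole thing is asked for, a point or a joint stands for the part that bears it (a point fixed in the world has none). Each returns a list of dicts, best first, with "score" (0 to 1); they miss things now and then, are a little off and sometimes report something else, mostly with a low value. They report only what shows in the picture. A call takes as long as a camera call. They do not tell look-alikes from the thing itself.
- spot_in(camera, name): "centre" ([column, row] in pixels, amid what is visible of it).
- silhouettes(camera, name): "mask" (400x640 bool, what is visible of it) and "centre" ([column, row] in pixels, amid what is visible of it).
- tip_of(camera, name): "centre" ([column, row] in pixels: a listed point, or the origin of a listed thing).
The state is a dict: "clock": time; "q": joint angles; "joint_velocities": joint speeds; "tau": joint torques, N m; "position": TCP position; "eef_rot": TCP orientation; "contact_force": force on the tool from outside, world axes, zero at the start; "wrist_torque": the same for the moment, N m; "finger_gap": opening from 0.0 (shut) to 1.0 (fully open).
Only numpy, scipy, OpenCV 4.12 (cv2) and the standard library are available. Lean on these libraries where they do the work, as an engineer would, in place of code of your own. Each camera call takes 0.05 s, during which the arm holds its last target. There are 200 camera calls.

## Working session

There is one attempt and no reset: what is moved stays moved. The work goes in short steps, each a Python script; the robot and the scene stay as the last script left them, time stands still between calls to the robot, and variables do not carry over. Pictures are saved under pics/ and viewed, about 8 in all and at most 12, crops included, and the job is handed in when it is done.

```bash
mkdir -p pics
python3 - <<'E'
from cell import *
import cv2,numpy as np
for c in("side","top"):
    f=grab_frame(c); cv2.imwrite(f"pics/{c}0.png",f["img"][:,:,::-1])
    np.savez(c+"0.npz",**f)
    print(c,f["fx"],f["fy"],f["cx"],f["cy"],np.round(f["cam_to_world"],3).tolist())
    for n in("dock","key_top","catch_point","ramp","cassette_centre","tamper","paper_cup","wipe_bottle"):
        print(n,[(np.round(d["centre"]).tolist(),round(d["score"],2)) for d in tip_of(c,n)])
print(get_state())
E
```

```text
side 448.78334213075345 448.78334213075345 323.98985521889665 196.5651052530711 [[-0.999, 0.001, 0.045, 0.544], [-0.039, 0.482, -0.876, 0.635], [-0.023, -0.876, -0.481, 0.63], [0.0, 0.0, 0.0, 1.0]]
dock [([318.0, 181.0], 0.63), ([368.0, 254.0], 0.61)]
key_top [([395.0, 229.0], 0.57), ([333.0, 170.0], 0.52)]
catch_point [([373.0, 235.0], 0.95), ([322.0, 172.0], 0.45)]
ramp [([364.0, 236.0], 0.91), ([319.0, 171.0], 0.53)]
cassette_centre [([364.0, 234.0], 0.58), ([381.0, 294.0], 0.57)]
tamper [([374.0, 194.0], 0.87)]
paper_cup [([397.0, 222.0], 0.72)]
wipe_bottle [([407.0, 203.0], 0.74), ([365.0, 234.0], 0.54)]
top 518.8218545293173 518.8218545293173 315.1709616891621 199.0540286818353 [[0.018, -0.985, 0.17, 0.333], [-1.0, -0.02, -0.009, -0.328], [0.012, -0.17, -0.985, 1.453], [0.0, 0.0, 0.0, 1.0]]
dock [([405.0, 190.0], 0.96), ([271.0, 232.0], 0.59)]
key_top []
catch_point [([286.0, 233.0], 0.77), ([418.0, 191.0], 0.69)]
ramp [([409.0, 181.0], 0.9), ([270.0, 228.0], 0.89)]
cassette_centre [([293.0, 125.0], 0.85), ([280.0, 253.0], 0.58), ([216.0, 238.0], 0.42)]
tamper [([376.0, 245.0], 0.7)]
paper_cup [([327.0, 260.0], 0.82)]
wipe_bottle [([355.0, 274.0], 0.87)]
{'clock': 0.9, 'q': array([ 1.15073232e+00,  3.26143977e-01, -1.92601783e-01,  1.05199724e+00,
        2.38421197e-05,  1.43663509e+00]), 'joint_velocities': array([-1.12548915e-03,  1.49310088e-03, -9.21423957e-05, -3.39987553e-04,
        2.01326291e-03, -5.43310496e-04]), 'tau': array([ 4.31540975e-04, -4.43316829e+01,  2.62759137e+01,  9.14367738e-04,
       -1.93200975e-06, -7.62189757e-06]), 'position': array([0.15508363, 0.52770566, 0.23131069]), 'eef_rot': array([-2.51522264e+00, -1.88227670e+00, -5.49443763e-05]), 'contact_force': array([0.01409522, 0.17729386, 0.19653385]), 'wrist_torque': array([-0.03243464,  0.00153568,  0.00249036]), 'finger_gap': 1.0026307346356682}
```

```bash
cd pics
python3 - <<'E'
import cv2
a=cv2.imread("side0.png");b=cv2.imread("top0.png")
cv2.imwrite("s1.png",cv2.resize(a[120:320,260:460],None,fx=3,fy=3,interpolation=2))
cv2.imwrite("t1.png",cv2.resize(b[100:300,200:460],None,fx=3,fy=3,interpolation=2))
E
```

```text
(no output)
```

View pics/t1.png

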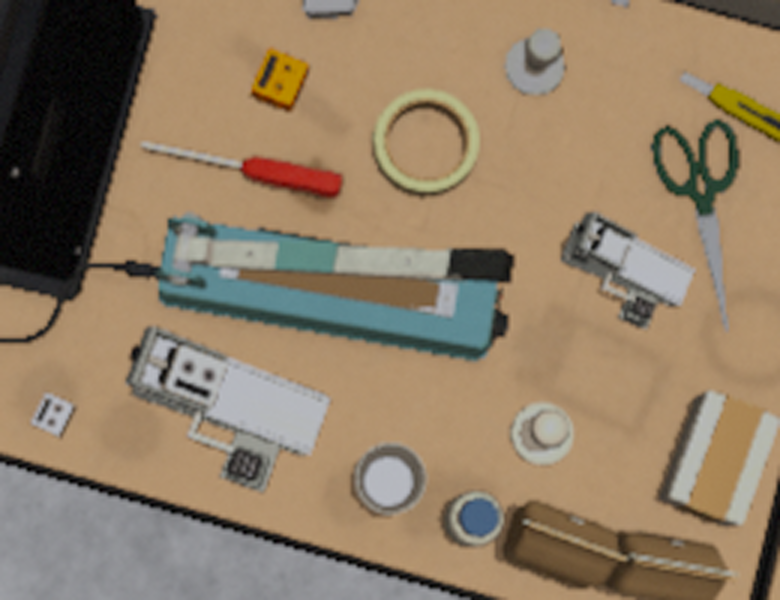

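View pics/s1.png

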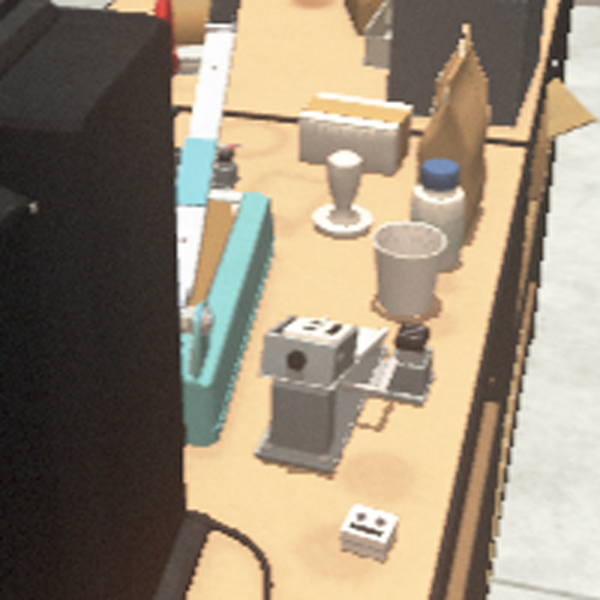

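```bash
cat > fit.py <<'E'
import numpy as np,cv2
from scipy.optimize import least_squares
F={c:dict(np.load(c+"0.npz")) for c in("side","top")}
def proj(c,P):
    f=F[c];T=np.linalg.inv(f["cam_to_world"]);p=np.atleast_2d(P)@T[:3,:3].T+T[:3,3]
    return np.c_[f["fx"]*p[:,0]/p[:,2]+f["cx"],f["fy"]*p[:,1]/p[:,2]+f["cy"]]
def d2w(v,P):  # v: x,y,z(m),yaw ; P in mm dock
    c,s=np.cos(v[3]),np.sin(v[3]);R=np.array([[c,-s,0],[s,c,0],[0,0,1]])
    return np.atleast_2d(P)/1000@R.T+v[:3]
K=[52,-58,52]
def fit(obs):
    r=lambda v:np.r_[np.concatenate([(proj(c,d2w(v,P))[0]-px)*w for c,P,px,w in obs]),(v[2]-.0065)/.006]
    return least_squares(r,[.25,-.25,.006,-1.8],loss="soft_l1")
def overlay(v,name,extra=[]):
    L=[]
    def box(x0,x1,y0,y1,z):
        q=[[x0,y0,z],[x1,y0,z],[x1,y1,z],[x0,y1,z]]
        return [(q[i],q[(i+1)%4]) for i in range(4)]
    L+=box(38,66,-70,-46,52)
    L+=[([0,y,52],[103,y,14]) for y in(-28,28)]+[([103,-28,14],[103,28,14]),([0,-28,52],[0,28,52])]
    L+=box(-75,-5,-28,28,110)+box(-75,103,-28,28,0)
    for c,(r0,c0) in {"side":(200,325),"top":(195,230)}.items():
        s=8;im=cv2.resize(F[c]["img"][r0:r0+75,c0:c0+95,::-1],None,fx=s,fy=s,interpolation=2)
        raw=im.copy()
        for a,b in L:
            p=(proj(c,d2w(v,[a,b]))-[c0-.5,r0-.5])*s
            cv2.line(im,*[tuple(int(t) for t in q) for q in p],(0,0,255),1)
        cv2.imwrite(f"pics/{name}_{c}.png",im)
E
python3 - <<'E'
from fit import *
o=[("top",[103,28,16],(200+328/3,100+398/3),1),("top",[103,-28,16],(200+305/3,100+453/3),1),
("top",K,(200+245/3,100+466/3),1),("side",K,(260+411/3,120+334/3),1),("side",[0,0,52],(364,236),.3),("top",[0,0,52],(270,228),.5),("top",[52,0,33],(286,233),.5),("side",[52,0,33],(373,235),.3)]
r=fit(o);print(r.x,r.fun.round(1));overlay(r.x,"o1")
E
```

```text
[ 4.92658889e-01 -2.19158533e-01 -1.66683529e-04 -1.89387809e+00] [-0.2 -0.3  0.6  0.4 -1.2 -0.8  0.  -0.4  0.9  0.7 -0.1 -0.1  1.1  1.
 -0.1 -0.5 -1.1]
```

View pics/o1_top.png

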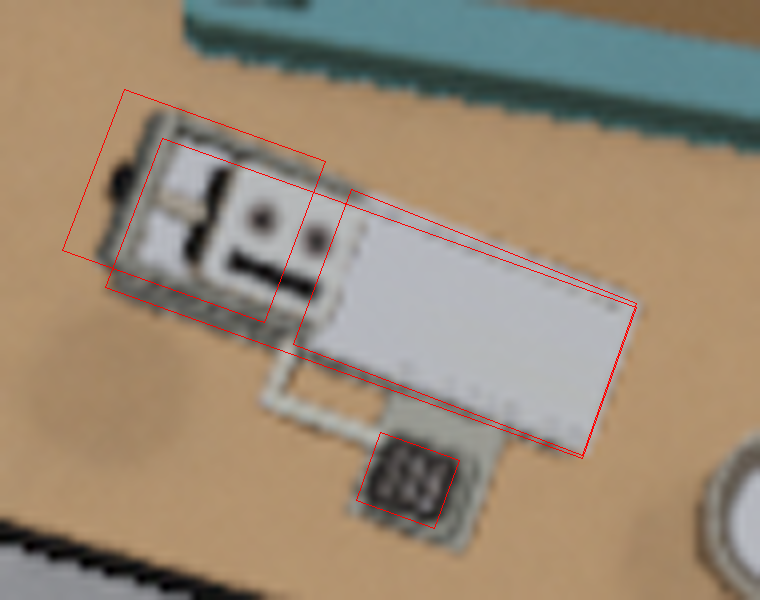

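View pics/o1_side.png

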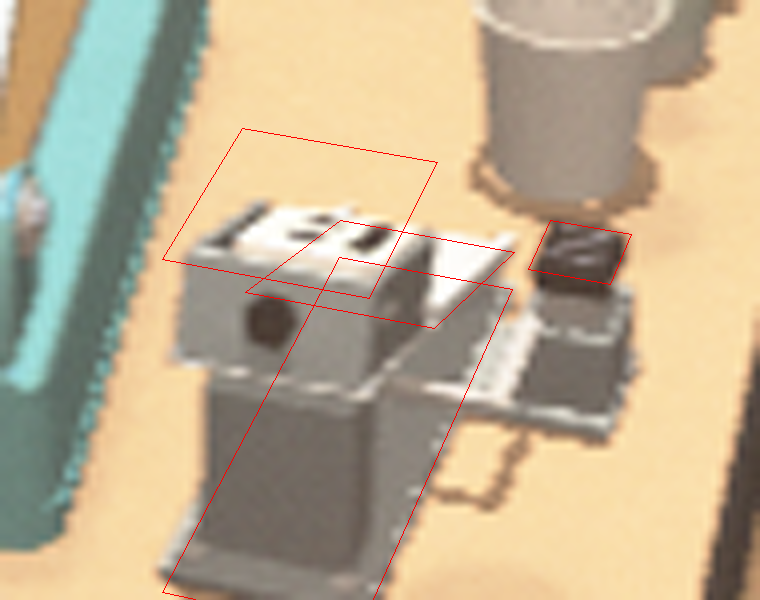

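```bash
python3 -c "
import cv2,numpy as np
a=cv2.imread('pics/side0.png');b=cv2.imread('pics/top0.png')
cv2.imwrite('pics/both.png',cv2.resize(np.vstack([a,b]),(480,600)))"
cat > plan.py <<'E'
from fit import *
from scipy.spatial.transform import Rotation as Ro
V=np.array([4.92658889e-01,-2.19158533e-01,-1.66683529e-04,-1.89387809e+00])
def pose(Kp,th=42,ph=10,flip=False):
    t,p=np.radians([th,ph])
    u=np.array([np.sin(t)*np.cos(p),np.cos(t)*np.cos(p),-np.sin(p)])
    w=np.array([-np.sin(t)*np.sin(p),-np.cos(t)*np.sin(p),-np.cos(p)])
    tcp=np.array(Kp)/1000.+.0425*u+.013*w
    x=-u if flip else u
    R=Ro.from_euler("z",V[3]).as_matrix()@np.c_[x,np.cross(w,x),w]
    return d2w(V,tcp*1000)[0],Ro.from_matrix(R).as_rotvec()
E
python3 - <<'E'
from plan import *
from cell import *
print(d2w(V,[52,-58,52]))
for fl in(0,1):
  for z in (52,180,260):
    p,r=pose([42,-60,z],flip=fl);print(fl,z,p.round(3),r.round(3),ik(p,r))
E
```

```text
[[ 0.42115022 -0.25005369  0.05183332]]
0 52 [ 0.442 -0.274  0.032] [-2.63   1.534  0.23 ] [-0.73047109  0.59997864 -0.33880596  0.79754291  0.05558278  1.89183323]
0 180 [ 0.442 -0.274  0.16 ] [-2.63   1.534  0.23 ] [-0.73047109  0.45289054 -0.20985308  1.07358389  0.05558278  1.89183323]
0 260 [ 0.442 -0.274  0.24 ] [-2.63   1.534  0.23 ] [-0.73047109  0.3923877  -0.08957724  1.25436256  0.05558278  1.89183323]
1 52 [ 0.442 -0.274  0.032] [-1.506 -2.581 -0.132] [-0.73047109  0.59997864 -0.33880596  0.79754291  0.05558278 -1.24975943]
1 180 [ 0.442 -0.274  0.16 ] [-1.506 -2.581 -0.132] [-0.73047109  0.45289054 -0.20985308  1.07358389  0.05558278 -1.24975943]
1 260 [ 0.442 -0.274  0.24 ] [-1.506 -2.581 -0.132] [-0.73047109  0.3923877  -0.08957724  1.25436256  0.05558278 -1.24975943]
```

View pics/both.png

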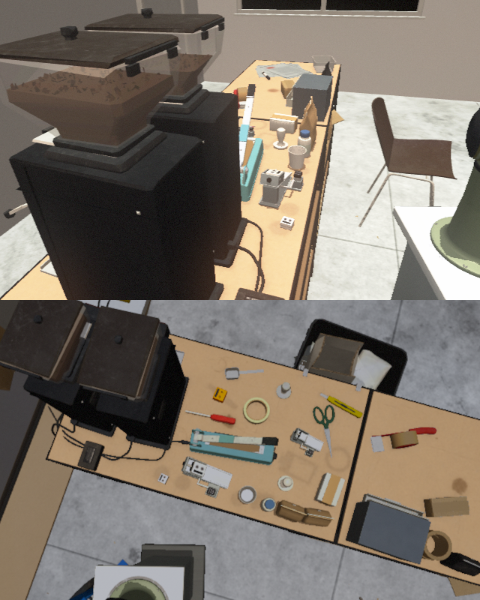

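```bash
cat >> plan.py <<'E'
Kp=[42,-60,52]
E
python3 - <<'E'
from plan import *
from cell import *
import cv2
s=get_state();r0=s["eef_rot"]
movep([.14,.32,.33],r0)
q=get_state()["q"].copy();q[0]=-.73;q[5]=1.89;set_joints(q)
p,r=pose([42,-60,180]);movep(p,r)
p,r=pose([42,-60,75]);move_l(p,rot=r)
s=get_state();print(s["clock"],s["position"]-p,s["contact_force"])
for c,(r0,c0) in {"side":(195,315),"top":(185,220)}.items():
    f=grab_frame(c);im=f["img"][:,:,::-1];im=np.ascontiguousarray(cv2.resize(im[r0:r0+75,c0:c0+100],None,fx=8,fy=8,interpolation=2))
    cv2.imwrite(f"pics/n_{c}.png",im)
a=cv2.imread("pics/n_side.png");b=cv2.imread("pics/n_top.png")
cv2.imwrite("pics/n.png",cv2.resize(np.vstack([a,b]),(400,600)))
cv2.imwrite("pics/n2.png",cv2.resize(np.hstack([a,b]),(800,300)))
E
```

```text
5.5083 [ 0.0005807  -0.00048078  0.00121246] [ 0.94348256 -0.81194932  0.29340368]
```

View pics/n_side.png

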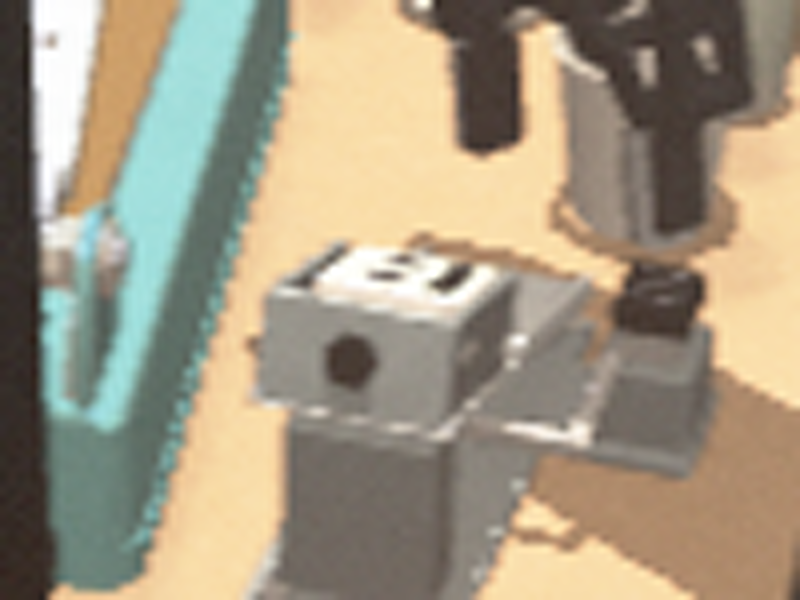

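View pics/n_top.png

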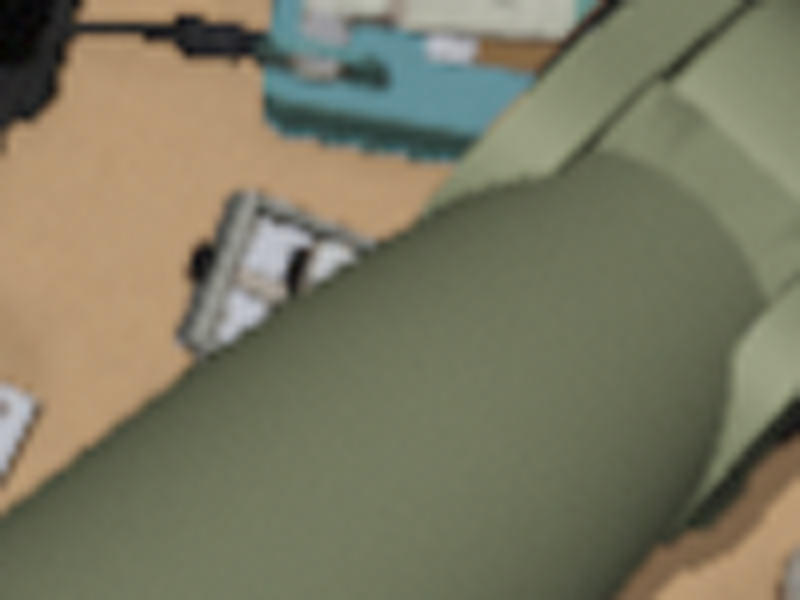

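Run:
```python
from plan import *
from cell import *
s=get_state();R=Ro.from_rotvec(s["eef_rot"]).as_matrix()
for o in(-.04975,.04975):
  for dy in (-.011,0,.011):
    print(o,dy,proj("side",s["position"]+R@[o,dy,-.013])[0].round(1))
print("cap",proj("side",d2w(V,[[38,-70,52],[66,-70,52],[66,-46,52],[38,-46,52],K])).round(1).tolist())
# touch
p,r=pose([42,-60,40])
hit=move_l(p,velocity=.012,rot=r,until_force=1.3)
s=get_state();print(hit,s["clock"],s["position"],(s["position"]-pose([42,-60,52])[0])*1000,s["contact_force"])
```

```text
-0.04975 -0.011 [395.1 226.7]
-0.04975 0 [399.1 225.4]
-0.04975 0.011 [403.  224.1]
0.04975 -0.011 [371.4 213.7]
0.04975 0 [375.2 212.6]
0.04975 0.011 [379.  211.5]
cap [[400.8, 235.1], [403.4, 228.8], [393.3, 227.0], [390.6, 233.2], [397.0, 231.0]]
True 7.5083 [ 0.44163908 -0.27415124  0.02923393] [-0.28121641  0.25206045 -2.41684237] [0.15711419 0.16934377 0.98599571]
```

Run:
```python
from plan import *
from cell import *
sleep(.2);s=get_state();print(s["position"],s["contact_force"])
z=(s["position"]-pose([42,-60,52])[0])[2]*1000+52
for i in range(5):
    z-=1;p,r=pose([42,-60,z]);move_l(p,velocity=.02,rot=r);sleep(.15)
    s=get_state();print(round(z,1),s["position"].round(4),s["contact_force"].round(2))
    if s["contact_force"][2]>3.2: break
f=grab_frame("side");import cv2
cv2.imwrite("pics/c.png",cv2.resize(f["img"][195:270,315:415,::-1],None,fx=8,fy=8,interpolation=2))
print(get_state()["clock"])
```

```text
[ 0.44153879 -0.27408497  0.02923841] [0.35928358 0.9158088  1.53181821]
48.6 [ 0.4418 -0.2743  0.0282] [0.3  0.18 0.7 ]
47.6 [ 0.4419 -0.275   0.0274] [-1.9  -1.62  2.5 ]
46.6 [ 0.4421 -0.2747  0.0264] [-0.66 -2.44  3.59]
8.9583
```

View pics/c.png

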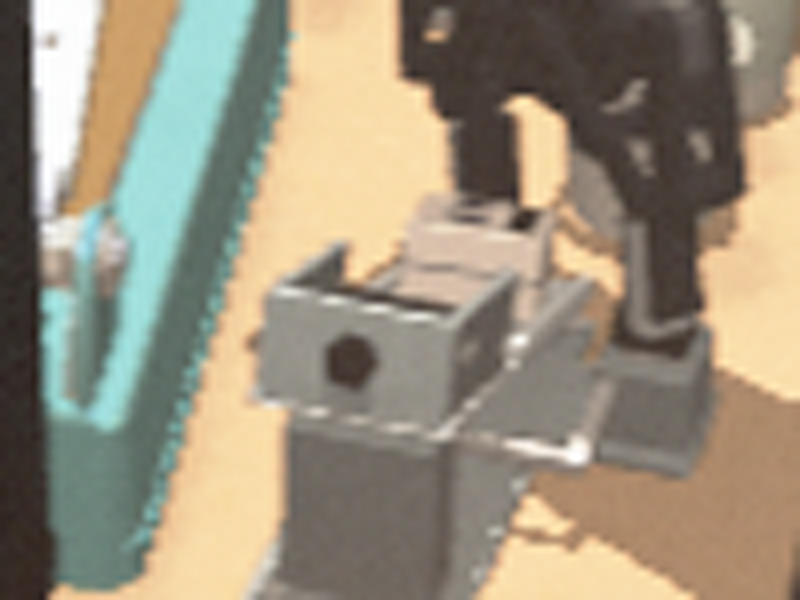

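Run:
```python
from plan import *
from cell import *
z=46.6
for i in range(6):
    z-=.7;p,r=pose([42,-60,z]);move_l(p,velocity=.02,rot=r);sleep(.2)
    s=get_state();print(round(z,1),s["position"].round(4),s["contact_force"].round(2))
    if s["contact_force"][2]>7: break
f=grab_frame("side");import cv2
cv2.imwrite("pics/d.png",cv2.resize(f["img"][195:270,315:415,::-1],None,fx=8,fy=8,interpolation=2))
print([(d["centre"],d["score"]) for d in tip_of("side","cassette_centre")],get_state()["clock"])
for xr in (40,50,60,70,80): 
    a=np.radians(20);print(xr,proj("side",d2w(V,[xr*np.cos(a)+13*np.sin(a),0,52-xr*np.sin(a)+13*np.cos(a)])).round(1))
```

```text
45.9 [ 0.442  -0.2745  0.0256] [-0.22 -1.67  2.55]
45.2 [ 0.442  -0.2744  0.0249] [-0.23 -1.88  3.14]
44.5 [ 0.4419 -0.2743  0.0242] [ 0.44 -1.03  4.08]
43.8 [ 0.4419 -0.2743  0.0234] [ 0.93 -1.52  3.29]
43.1 [ 0.4419 -0.2743  0.023 ] [ 0.35 -0.75  6.49]
42.4 [ 0.4419 -0.2744  0.0229] [ 0.15 -0.69  9.95]
[([380.4, 293.8], 0.81), ([372.0, 226.6], 0.47)] 11.7583
40 [[371.8 229.3]]
50 [[372.8 228.5]]
60 [[373.8 227.7]]
70 [[374.8 226.9]]
80 [[375.8 226.1]]
```

View pics/d.png

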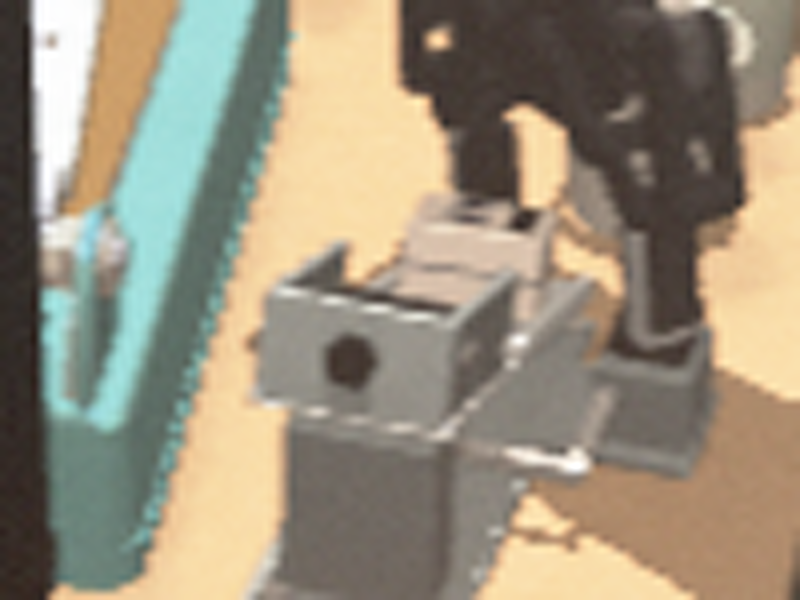

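```bash
python3 -c "
from cell import *
sign_off(); print(get_state()['clock'])"
```

```text
the job is handed in; nothing more can be done
the job is handed in; nothing more can be done
```

The job is handed in: one fingertip holds the eject key down, and the cassette is out of its bay, resting against the other finger on the ramp. The gripper stayed open the whole time, turned 42° to the dock and tilted 10° so that one finger reached the key and the other stood across the ramp.

- **Key:** the arm stopped descending at the end of the press, with about 10 N on the tool. That means the key is against its stop.
- **Cassette:** two side pictures 2.8 s apart show it in the same place. I put its centre at roughly 60–70 mm down the 110 mm ramp, so it ran well over 2 cm. That figure comes from a low-confidence detection (0.47). I did not see the contact between cassette and finger directly, because the cassette hides that fingertip.
- **Bystanders:** I saw no movement of the cup in the side pictures and kept the tool clear of the others. I did not check the tamper and bottle one by one at the end, and the arm blocked the top camera.
- **Time:** the clock read about 11.8 s at the last check, against the 29 s limit.
- **What disagreed:** my force-triggered touch on the key stopped early and was unclear. The gate opened sooner than planned, during the small steps that followed, but the catching finger was already in place.

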